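Stand the housing up on the indexing table, then draw and hold the index plunger

TASK

A flanged brass housing has toppled over on the round face of the indexing table. Stand it upright on its square flange in the middle of the face and let go of it; then pull the knob of the index plunger beside the table straight out to its stop and finish while still holding it there against its spring, so that the pin stays clear of its hole and the table can be turned. Leave the other loose things on the bench where they are.

Things in the scene. Friction and masses are not known exactly. Their poses are not given: they have to be found in the camera images.
- index_base: Fixed cast base of the indexing table, 212 mm across at the foot; clamping lugs at its +x and -x sides (to 131 mm from the centre, nuts and bolts to 31 mm high); at its -y side the plunger's bracket (36 mm wide, 112 to 134 mm from the centre, 76 mm high). Table with turning top: 80 mm high. Origin: centre of the underside, on the bench, z up. Place and yaw vary.
- face_center (a point): Centre of the flat round top face of the indexing table: a 200 mm steel disc, 34 mm thick, its face 80 mm above the bench, with a 26 mm centre bore and a 66 mm ring mark (bore and slots are shallow marks: the face is flat). z up. While the pin is home the disc cannot turn; with the pin out it turns with slight drag.
- housing: Toppled brass part, about 0.42 kg: square flange 50 x 50 x 10 mm with a round barrel 30 mm in diameter, 85 mm long in all. Origin: centre of the flange's underside; z runs along the barrel to its end at z = 85 mm; x, y parallel to the flange's sides. Lying on a flange side and the barrel's end rim, z points 8 degrees below level and the origin is 26 mm above the face. Upright, z points up.
- pull_knob: Knob of the index plunger: round, 26 mm in diameter, 22 mm long, axis level, 60 mm above the bench; its 10 mm pin enters a hole in the disc's rim. Origin: centre of the knob, when home 162 mm from the table's centre along -y of index_base. Axes as index_base: -y points straight out, the way to pull. A sleeve ends 20 mm from the origin on the table's side; else free all round.
- index_plunger (a joint): How far the plunger is pulled out, m: 0 with the pin home, 8 mm deep in its hole; 0.015 at the stop. The spring pulls back with 6 N at 0 and 14 N at the stop; it returns by itself when let go.
- done_housing: Bystander: a finished part of the same shape as housing, standing upright on the bench beside the indexing table, 85 mm high. Origin: centre of its underside.
- vee_block: Bystander: steel vee block, 50 x 42 x 36 mm, on the bench. Origin: centre of its underside.
- ring_gauge: Bystander: steel ring gauge, 60 mm outside, 32 mm bore, 20 mm high, lying flat. Origin: centre of its underside.
- hex_key: Bystander: L-shaped hex key, 8 mm thick, 96 mm long with a 32 mm leg, lying flat. Origin: under the middle of its long leg.
- parallel_block: Bystander: steel setting block 76 x 51 x 25 mm lying flat. Origin: centre of its underside.
- try_square: Bystander: engineer's square lying flat: stock 20 x 100 x 16 mm, blade 150 x 24 x 5 mm. Origin: centre of the stock's underside.
- screw_jack: Bystander: small machinist's jack, 42 mm across the foot, 50 mm high. Origin: centre of its underside.
Things that resemble listed ones, but are neither listed nor needed, are in the scene too. Leave any orange or turquoise look-alike of the housing alone.

How it is judged:
By the outcome, as a careful person would: the job done as asked, in the order asked, and still so for the second after the job is handed in, while the arm keeps its last pose, push and grip.
It also fails if it takes over 64 s, if anything falls off the work surface, if the arm or the gripper's body presses on something with over 40 N, if the wrist force passes 120 N, or if a joint passes its speed limit or range.

ROBOT

A 7-joint arm with a two-finger parallel gripper is mounted at the origin on the work surface. World frame = base frame: x ahead of the robot, y to its left, z up, the work surface at z = 0. Lengths are in m, angles in rad, forces in N, time in s.
With the tool pointing down it reaches from about 0.375 to 0.925 m from the base axis. Payload 3.1 kg.
Tool frame: the origin (TCP) lies on the centre line of the jaws, within the pads' length; the fingertips stand 19 mm ahead of it and the grasp point (between the pads) is the TCP; z points along the fingers, y is the line along which they close (so a half turn about z gives the same grasp; the last joint's range is limited). The gripper opens to 85 mm and grips with 20 to 120 N. Pads are 22 mm wide; open, the fingers measure 114 mm over their backs; the gripper's body (76 mm by 85 mm) begins 54 mm behind the grasp point. The pads swing forward as they close: fully open they stand 13 mm farther back than shut.
Start: joints at [1.163, 0.383, 0.044, 1.598, -0.018, 1.161, -0.05], TCP at [0.198, -0.619, 0.25] pointing down, gripper open.
Joint ranges: [-2.61, 2.61], [-0.41, 2.15], [-1.48, 1.57], [0, 2.5], [-1.57, 4.71], [0.05, 1.97], [-2.85, 2.85]. Speed limits (rad/s): [2.79, 2.79, 3.14, 3.14, 3.14, 3.14, 3.14].

INTERFACE

Orientations are given as a rotation vector (axis times angle).
In Python, from plant import monitor, viewer, job gives the robot as it stands.
- The arm moves only by the tool arm_command, never from a script. Its argument "commands" is a list of rows, each a list of 7 numbers: the opening, from 0 (shut) to 1 (fully open), then the shift along the tool's x, y, z as a fraction of full scale, then the turn, a rotation vector about the tool's x, y, z as a fraction of full scale. A call has 1 to 20 rows; each row shifts and turns the commanded pose from where the row before left it, along the tool's axes as they then stand; what a row does not reach is not made up. Full scale, the value 1, is 25 mm for a shift and 0.12 rad for a turn. A row lasts 1/12 s, in which the tool goes at most 41.7 mm and 7.16 degrees, less where a joint would pass 70% of its speed; a pose out of reach is approached as far as the arm can. A call with a number of a shift or a turn outside -1 to 1 is refused whole. A call with a gripper value outside its range is refused whole. The fingers move at their own pace and stop on an object; "grip_force" is the grip in N (left out, the last holds). Time passes only in rows, so rows that do not move let the fingers close. It gives the time, the measured TCP pose, the force, the opening and the grip force at its end, in the units of the state.
- monitor.get_obs(): the state, without advancing time (a new reading comes with each control period).
- viewer.get_image(name): name is "scene" or "side" or "wrist"; returns a dict with "color" (384x512x3 uint8, blue, green, red), "fx", "fy", "cx", "cy" (pixels), "view" (4x4, takes a point from world to camera coordinates). Camera axes: x right, y down, z forward; pixel columns grow to the right and rows downward; lengths in m; the calibration is good to about 2 mm. The wrist camera is an equidistant fisheye: a pixel r from the principal point sees the ray r / f radians off the axis. A picture is of the moment at which its call begins. There is no depth.
- job.sign_off(): hands the job in; it is judged then, once.
Trained networks look in a picture, given as the dict that the camera call returned (one of the last four; its "shot" number tells which), for a name from the list of things; names that differ only in an ending like _2 or _b are one class to them, and where a whole thing is asked for, a point or a joint stands for the part that bears it (a point fixed in the world has none). Each returns a list of dicts, best first, with "conf" (0 to 1); they miss things now and then, are a little off and sometimes report something else, mostly with a low value. They report only what shows in the picture. A call takes as long as a camera call. They do not tell look-alikes from the thing itself.
- viewer.search_frame(picture, label): "at" ([column, row] in pixels, amid what is visible of it).
- viewer.trace(picture, label): "region" (384x512 bool, what is visible of it) and "at" ([column, row] in pixels, amid what is visible of it).
The state is a dict: "time": time; "joints": joint angles; "joint_velocities": joint speeds; "joint_torque": joint torques, N m; "eef_pos": TCP position; "eef_rot": TCP orientation; "wrist_force": force on the tool from outside, world axes, zero at the start; "torque": the same for the moment, N m; "finger_gap": finger opening in m; "grasp_force": force on a finger pad.
Only numpy, scipy, OpenCV 4.12 (cv2) and the standard library are available. Lean on these libraries where they do the work, as an engineer would, in place of code of your own. Each camera call takes 0.05 s, during which the arm holds its last target. There are 200 camera calls.

## Working session

There is one attempt and no reset: what is moved stays moved. The work goes in short steps, Python scripts to look and compute and a tool call to move; the robot and the scene stay as the last step left them, time stands still between calls to the robot, and variables do not carry over. Pictures are saved under pics/ and viewed, at most 10 in all, crops included, and the job is handed in when it is done.

Besides the shell and the picture viewer there is one more tool, called after ">>>" by a JSON object that holds its "op" and its "data". arm_command: Moves the arm, as the interface text tells. Shift numbers are shares of 25 mm and turn numbers shares of 0.12 rad, none past 1 either way. Its arguments: {"type":"object","properties":{"commands":{"type":"array","items":{"type":"array","items":{"type":"number"}}},"grip_force":{"type":"number"}},"required":["commands"]}

```bash
mkdir -p pics; cat > h.py <<'E'
import numpy as np, cv2
from scipy.spatial.transform import Rotation as R
from plant import monitor, viewer, job
def ray(im,px):
    V=np.array(im["view"]); Rc=V[:3,:3]; o=-Rc.T@V[:3,3]
    d=np.array([(px[0]-im["cx"])/im["fx"],(px[1]-im["cy"])/im["fy"],1.])
    return o,Rc.T@d
def onz(im,px,z):
    o,d=ray(im,px); return o+d*(z-o[2])/d[2]
def proj(im,p):
    V=np.array(im["view"]); c=V[:3,:3]@np.array(p)+V[:3,3]
    return [im["fx"]*c[0]/c[2]+im["cx"],im["fy"]*c[1]/c[2]+im["cy"]]
def projw(im,p):
    V=np.array(im["view"]); c=V[:3,:3]@np.array(p)+V[:3,3]
    r=np.hypot(c[0],c[1]); t=np.arctan2(r,c[2])
    return [im["cx"]+im["fx"]*t*c[0]/r, im["cy"]+im["fy"]*t*c[1]/r]
def rayw(im,px):
    V=np.array(im["view"]); Rc=V[:3,:3]; o=-Rc.T@V[:3,3]
    a=np.array([(px[0]-im["cx"])/im["fx"],(px[1]-im["cy"])/im["fy"]]); t=np.linalg.norm(a)
    return o,Rc.T@np.r_[a/t*np.sin(t),np.cos(t)]
def onzw(im,px,z):
    o,d=rayw(im,px); return o+d*(z-o[2])/d[2]
E
cat > a.py <<'E'
from h import *
np.set_printoptions(precision=3,suppress=True)
ims={}
for n in ["scene","side"]:
    im=viewer.get_image(n); ims[n]=im
    cv2.imwrite(f"pics/{n}0.png",im["color"])
    V=np.array(im["view"]);print(n,im["fx"],im["cx"],im["cy"],-V[:3,:3].T@V[:3,3])
    for l in ["index_base","face_center","housing","pull_knob","done_housing","vee_block","ring_gauge","hex_key","parallel_block","try_square","screw_jack"]:
        z={"face_center":.08,"housing":.1,"pull_knob":.06,"done_housing":.04}.get(l,.02)
        for r in viewer.search_frame(im,l)[:4]:
            print(l,np.round(r["conf"],2),np.round(r["at"]),onz(im,r["at"],z)[:2])
o=monitor.get_obs();print(o["eef_pos"],R.from_rotvec(o["eef_rot"]).as_matrix(),o["time"])
E
python3 a.py; python3 -c "
import cv2,numpy as np
a=[cv2.imread('pics/%s0.png'%n) for n in ('scene','side')]
print(a[0].shape)"
```

```text
scene 442.47306613090876 259.3530964805364 197.27372350150728 [ 1.382 -0.658  0.773]
index_base 0.74 [272. 222.] [0.571 0.058]
face_center 0.76 [275. 210.] [0.595 0.049]
housing 0.75 [222. 264.] [ 0.711 -0.22 ]
housing 0.72 [275. 198.] [0.57  0.071]
housing 0.72 [235. 188.] [0.452 0.013]
housing 0.61 [283. 178.] [0.497 0.167]
pull_knob 0.66 [234. 226.] [ 0.562 -0.073]
pull_knob 0.34 [325. 172.] [0.507 0.352]
done_housing 0.86 [328. 212.] [0.659 0.204]
vee_block 0.94 [270. 259.] [ 0.698 -0.058]
ring_gauge 0.24 [271. 260.] [ 0.701 -0.058]
hex_key 0.42 [210. 228.] [ 0.475 -0.1  ]
parallel_block 0.56 [327. 171.] [0.458 0.417]
try_square 0.9 [171. 325.] [ 0.728 -0.373]
screw_jack 0.74 [363. 194.] [0.642 0.392]
side 382.63839176868333 247.6751801309984 195.08212863068997 [0.119 0.49  0.78 ]
index_base 0.92 [241. 240.] [0.546 0.07 ]
index_base 0.64 [237. 214.] [0.617 0.018]
face_center 0.93 [236. 236.] [0.53  0.103]
housing 0.97 [277. 174.] [ 0.593 -0.108]
housing 0.96 [236. 336.] [0.349 0.276]
housing 0.91 [360. 229.] [ 0.333 -0.108]
housing 0.88 [235. 214.] [0.568 0.072]
pull_knob 0.45 [274. 198.] [ 0.565 -0.07 ]
done_housing 0.95 [169. 250.] [0.633 0.225]
vee_block 0.68 [233. 188.] [ 0.699 -0.045]
ring_gauge 0.85 [190. 291.] [0.522 0.254]
hex_key 0.65 [304. 239.] [ 0.438 -0.046]
parallel_block 0.95 [136. 373.] [0.454 0.438]
try_square 0.97 [307. 142.] [ 0.687 -0.368]
screw_jack 0.91 [101. 313.] [0.612 0.423]
[ 0.198 -0.619  0.25 ] [[ 0.952  0.305  0.   ]
 [ 0.305 -0.952 -0.   ]
 [ 0.     0.    -1.   ]] 1.2
(384, 512, 3)
```

View pics/scene0.png

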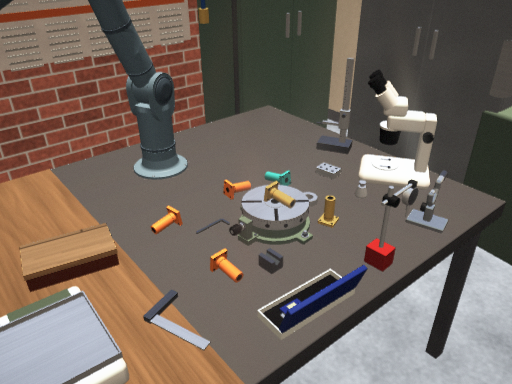

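View pics/side0.png

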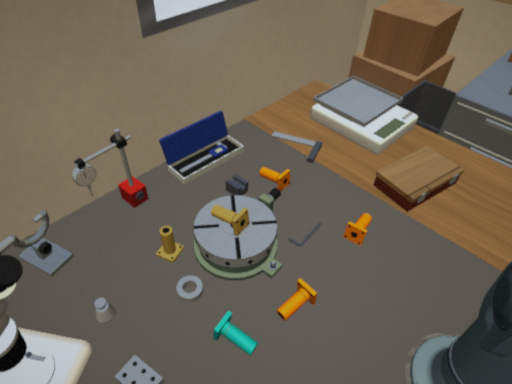

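```bash
python3 - <<'E'
from h import *
a=cv2.imread("pics/scene0.png")[160:290,200:340]; b=cv2.imread("pics/side0.png")[160:290,170:310]
c=np.hstack([cv2.resize(x,None,fx=2.85,fy=2.85*1.0,interpolation=cv2.INTER_CUBIC) for x in (a,b)])
cv2.imwrite("pics/crop.png",c);print(c.shape)
E
```

```text
(370, 798, 3)
```

View pics/crop.png

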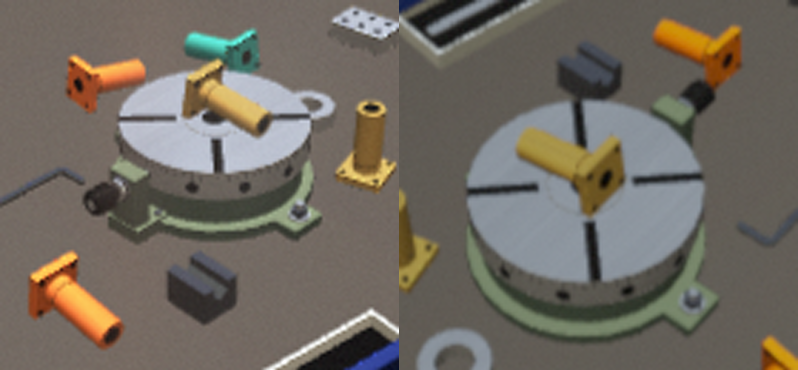

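```bash
cat > b.py <<'E'
from h import *
from scipy.optimize import least_squares
np.set_printoptions(precision=4,suppress=True)
ims={n:viewer.get_image(n) for n in ("scene","side")}
off={"scene":(200,160),"side":(170,160)}
f=lambda n,p:np.array([p[0]/2.85-.33+off[n][0],p[1]/2.85-.33+off[n][1]])
def tri(ps,pd):
    A=[];B=[]
    for n,p in (("scene",ps),("side",pd)):
        o,d=ray(ims[n],p);d/=np.linalg.norm(d);M=np.eye(3)-np.outer(d,d);A.append(M);B.append(M@o)
    return np.linalg.lstsq(np.vstack(A),np.hstack(B),rcond=None)[0]
print("knob",tri(f("scene",(100,199)),f("side",(299,97))))
rim={"scene":[(117,120),(311,118),(217,172),(150,162),(280,160)],"side":[(68,190),(305,184),(196,281),(180,101),(100,245),(270,245),(100,130),(270,130)]}
for n in ims:
    P=np.array([onz(ims[n],f(n,p),.08)[:2] for p in rim[n]])
    for k in (0,1):
        s=least_squares(lambda c:np.hypot(*(P-c[:2]).T)-(c[2] if k else .1),[.57,.06,.1]);print(n,s.x,np.round(s.fun,3))
print("flange",tri(f("scene",(197,95)),f("side",(603-399,178))))
print("barrel end",tri(f("scene",(262,122)),f("side",(527-399,146))))
print("done", onz(ims["scene"],f("scene",(368,170)),.01),"orange",onz(ims["scene"],f("scene",(80,300)),.02),onz(ims["side"],f("side",(300,50)),.02))
print("slots",[onz(ims["side"],f("side",p),.08)[:2] for p in ((579-399,101),(594-399,281),(68,190),(305,179))])
im=viewer.get_image("wrist");cv2.imwrite("pics/w0.png",im["color"])
V=np.array(im["view"]);o=monitor.get_obs();Rt=R.from_rotvec(o["eef_rot"]).as_matrix()
print("cam in tool",Rt.T@(-V[:3,:3].T@V[:3,3]-o["eef_pos"]),V[:3,:3]@Rt,im["fx"])
E
python3 b.py
```

```text
knob [ 0.5746 -0.0813  0.0594]
scene [0.5596 0.0774 0.1   ] [-0.001  0.001 -0.002  0.003  0.   ]
scene [0.5592 0.0777 0.1004] [-0.001  0.001 -0.002  0.003  0.   ]
side [0.5581 0.0794 0.1   ] [-0.001  0.     0.001 -0.003 -0.005 -0.006 -0.002 -0.004]
side [0.558  0.0795 0.0975] [ 0.001  0.003  0.003  0.    -0.003 -0.003  0.    -0.002]
flange [0.5386 0.0753 0.099 ]
barrel end [0.6134 0.0951 0.0941]
done [0.6607 0.2092 0.01  ] orange [ 0.6443 -0.1578  0.02  ] [ 0.6451 -0.1646  0.02  ]
slots [array([0.6326, 0.0166]), array([0.4802, 0.1436]), array([0.6207, 0.1561]), array([0.4912, 0.004 ])]
cam in tool [ 0.0708 -0.0002 -0.1236] [[ 0.      1.      0.0001]
 [-0.9613  0.     -0.2755]
 [-0.2755 -0.0001  0.9613]] 297.3186396354542
```

>>> {"op": "arm_command", "data": {"commands": [[1,0.5,-0.5,0,0,0,0],[1,1,-1,0,0,0,0],[1,1,-1,0,0,0,0],[1,1,-1,0,0,0,0],[1,1,-1,0,0,0,0],[1,1,-1,0,0,0,0],[1,1,-1,0,0,0,0],[1,1,-1,0,0,0,0],[1,1,-1,0,0,0,0],[1,1,-1,0,0,0,0],[1,1,-1,0,0,0,0],[1,1,-1,0,0,0,0],[1,1,-1,0,0,0,0],[1,1,-1,0,0,0,0],[1,1,-1,0,0,0,0],[1,1,-1,0,0,0,0],[1,1,-1,0,0,0,0],[1,1,-1,0,0,0,0],[1,1,-1,0,0,0,0],[1,0.5,-0.5,0,0,0,0.4]], "grip_force": 40}}

```text
time: 3.02
eef_pos: [0.5074, -0.0165, 0.2511]
eef_rot: [-3.112, -0.418, -0.005]
wrist_force: [-0.0, -0.1, -0.4]
finger_gap: 0.0855
grasp_force: 0.0
```

```bash
cat > c.py <<'E'
from h import *
import sys
np.set_printoptions(precision=4,suppress=True)
im=viewer.get_image("wrist");cv2.imwrite(f"pics/{sys.argv[1]}.png",im["color"])
for l,z in (("housing",.1),("face_center",.08),("pull_knob",.06)):
    for r in viewer.search_frame(im,l)[:3]: print(l,r["conf"],np.round(r["at"]),onzw(im,r["at"],z))
for r in viewer.trace(im,"housing")[:3]:
    m=r["region"].astype(np.uint8); ys,xs=np.nonzero(m)
    if len(xs)<50: continue
    P=np.array([onzw(im,(x,y),.1)[:2] for x,y in zip(xs[::5],ys[::5])])
    c=P.mean(0);w,v=np.linalg.eigh(np.cov(P.T));print("mask",r["at"],c,v[:,1],np.sqrt(w))
o=monitor.get_obs();print(o["eef_pos"],R.from_rotvec(o["eef_rot"]).as_matrix(),o["joints"],o["time"],o["wrist_force"])
E
python3 c.py w1
```

```text
housing 0.87 [ 64. 200.] [0.4327 0.1958 0.1   ]
housing 0.86 [170.  96.] [0.5693 0.0887 0.1   ]
housing 0.85 [404. 101.] [ 0.6281 -0.1295  0.1   ]
face_center 0.62 [505. 117.] [ 0.6734 -0.2928  0.08  ]
pull_knob 0.78 [329. 129.] [ 0.5777 -0.073   0.06  ]
mask [402.6, 101.8] [ 0.6301 -0.1266] [-0.9866 -0.1631] [0.0108 0.021 ]
mask [328.4, 291.6] [ 0.4067 -0.125 ] [0.6536 0.7568] [0.0117 0.0145]
mask [172.0, 94.1] [0.5708 0.0889] [-0.9967 -0.0813] [0.0124 0.0269]
[ 0.5053 -0.0231  0.2501] [[ 0.9661  0.2581 -0.0008]
 [ 0.2581 -0.9661 -0.001 ]
 [-0.001   0.0007 -1.    ]] [ 0.4183  0.1433 -0.4882  1.9183  0.0763  1.0985 -1.4102] 3.2667 [-0.15   -0.4684 -0.3856]
```

View pics/w1.png

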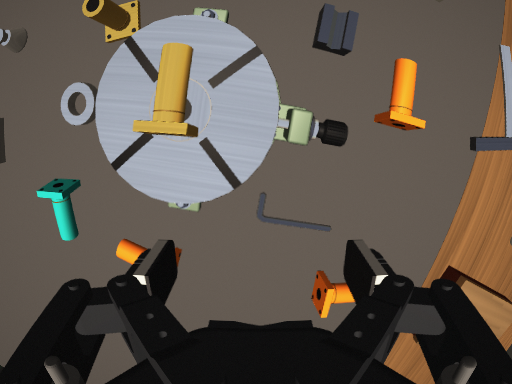

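```bash
python3 - <<'E'
from h import *
np.set_printoptions(precision=4,suppress=True)
im=viewer.get_image("wrist")
f=lambda p,z:onzw(im,p,z)[:2]
e,b=f((174.5,68),.097),f((171,108),.103); print("barrel",e,b,np.degrees(np.arctan2(*(e-b)[::-1])))
l,r=f((135,124),.13),f((197,126),.13); print("flange",l,r,np.linalg.norm(l-r),(l+r)/2,np.degrees(np.arctan2(*(r-l)[::-1]))+90)
print("barrel end top",f((178,44),.109))
print("knob",f((320,131),.06),f((347,132),.06))
print("orange",[f(p,.02) for p in ((376,121),(424,126),(405,60))], f((380,118),.05))
rim=[(97,100),(279,110),(190,203),(186,17),(125,172),(250,178),(125,38),(255,50)]
from scipy.optimize import least_squares
P=np.array([f(p,.08) for p in rim]);s=least_squares(lambda c:np.hypot(*(P-c[:2]).T)-c[2],[.57,.06,.1]);print(s.x,s.fun)
E
```

```text
barrel [0.5942 0.0837] [0.5565 0.0759] 11.770866056011242
flange [0.5382 0.0974] [0.5484 0.0424] 0.0559226186004241 [0.5433 0.0699] 10.483948033142383
barrel end top [0.6157 0.0827]
knob [ 0.5696 -0.0719] [ 0.5773 -0.101 ]
orange [array([ 0.6026, -0.1459]), array([ 0.6197, -0.2151]), array([ 0.6923, -0.163 ])] [ 0.605  -0.1376]
[0.5564 0.0728 0.0971] [ 0.0006  0.0008  0.0015 -0.0015 -0.0048  0.0025  0.0043 -0.0034]
```

>>> {"op": "arm_command", "data": {"commands": [[1,0.94,-0.52,0.2,0,0,0],[1,0.94,-0.52,0.4,0,0,0],[1,0.94,-0.52,0.4,0,0,0],[1,0.94,-0.52,0.4,0,0,0],[1,0.94,-0.52,0.4,0,0,0],[1,0.94,-0.52,0.4,0,0,0.5],[1,0,0,0,0,-0.83,0],[1,0,0,0,0,-0.83,0],[1,0,0,0,0,-0.83,0],[1,0,0,0,0,-0.83,0],[1,0,0,0,0,0,0],[1,0,0,0,0,0,0]]}}

```text
time: 4.32
eef_pos: [0.6219, 0.088, 0.1931]
eef_rot: [3.025, 0.302, -0.614]
wrist_force: [0.3, 0.6, 0.4]
finger_gap: 0.0857
grasp_force: 0.0
```

```bash
cat > g.py <<'E'
from h import *
np.set_printoptions(precision=4,suppress=True)
import sys
T=np.array(eval(sys.argv[1]))
o=monitor.get_obs();Rt=R.from_rotvec(o["eef_rot"]).as_matrix()
print(o["eef_pos"],"\n",Rt,"\nq",o["joints"],"F",o["wrist_force"],"rows(25mm)",Rt.T@(T-o["eef_pos"])/.025)
E
python3 g.py "[.591,.083,.106]"
```

```text
[0.6219 0.088  0.1931] 
 [[ 0.9028  0.1979 -0.3819]
 [ 0.182  -0.9802 -0.0776]
 [-0.3897  0.0005 -0.9209]] 
q [ 0.0894  0.6783 -0.4505  1.3752  0.2273  1.5498 -1.7511] F [0.3168 0.5847 0.4451] rows(25mm) [ 0.2054 -0.0497  3.6965]
```

>>> {"op": "arm_command", "data": {"commands": [[1,0.1,0,0.7,0,0,0],[1,0.1,-0.05,0.8,0,0,0],[1,0,0,0.8,0,0,0],[1,0,0,0.8,0,0,0],[1,0,0,0.6,0,0,0],[1,0,0,0,0,0,0],[1,0,0,0,0,0,0]], "grip_force": 70}}

```text
time: 4.9
eef_pos: [0.5899, 0.0835, 0.1087]
eef_rot: [3.025, 0.304, -0.611]
wrist_force: [-0.0, -0.3, 1.4]
finger_gap: 0.0853
grasp_force: 0.0
```

```bash
python3 g.py "[.591,.083,.106]"; python3 -c "
from h import *
im=viewer.get_image('wrist');a=im['color'];b=cv2.resize(viewer.get_image('scene')['color'][160:260,210:340],(512,394))
cv2.imwrite('pics/w2.png',cv2.resize(np.vstack([a,b]),None,fx=.75,fy=.75))"
```

```text
[0.5899 0.0835 0.1087] 
 [[ 0.9032  0.1994 -0.38  ]
 [ 0.1834 -0.9799 -0.0784]
 [-0.388   0.0011 -0.9217]] 
q [ 0.1012  0.7114 -0.4441  1.5171  0.2502  1.3802 -1.7725] F [-0.0074 -0.2864  1.4288] rows(25mm) [0.0787 0.0266 0.0849]
```

View pics/w2.png

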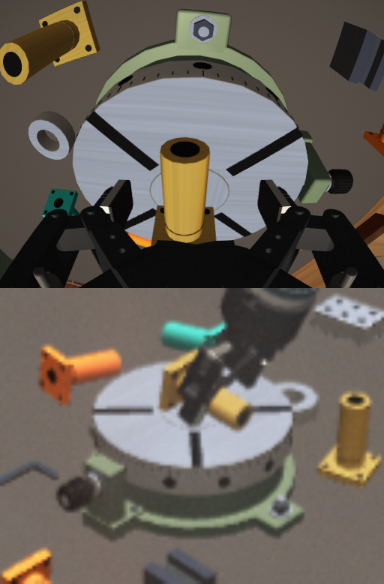

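The picture shows the barrel centred between the open fingers: its end is at about (184,148) and the fingers at x≈115 and 270. The next move closes the gripper.

>>> {"op": "arm_command", "data": {"commands": [[0,0,0,0,0,0,0],[0,0,0,0,0,0,0],[0,0,0,0,0,0,0],[0,0,0,0,0,0,0],[0,0,0,0,0,0,0],[0,0,0,0,0,0,0],[0,0,0,0,0,0,0],[0,0,0,0,0,0,0]], "grip_force": 70}}

```text
time: 5.67
eef_pos: [0.5913, 0.0864, 0.1091]
eef_rot: [3.028, 0.308, -0.609]
wrist_force: [0.1, 3.6, 5.6]
finger_gap: 0.0279
grasp_force: 67.3
```

>>> {"op": "arm_command", "data": {"commands": [[0,-0.2,0,-0.5,0,0,0],[0,-0.3,0,-0.7,0,0,0],[0,-0.3,0,-0.7,0,0,0],[0,-0.3,0,-0.7,0,0,0],[0,0,0,0,0,0.5,0],[0,0,0,0,0,0.8,0],[0,0,0,0,0,0.8,0],[0,0,0,0,0,0.8,0],[0,0,0,0,0,0.8,0],[0,0,0,0,0,0.8,0],[0,0,0,0,0,0.8,0],[0,0,0,0,0,0.8,0],[0,0,0,0,0,0.8,0],[0,0,0,0,0,0,0],[0,0,0,0,0,0,0]]}}

```text
time: 6.92
eef_pos: [0.5863, 0.0825, 0.1752]
eef_rot: [-3.019, -0.305, -0.642]
wrist_force: [0.8, 0.0, -3.2]
finger_gap: 0.0279
grasp_force: 67.9
```

```bash
python3 g.py "[.56,.076,.18]"
```

```text
[0.5863 0.0825 0.1752] 
 [[ 0.895   0.1995  0.3989]
 [ 0.1831 -0.9799  0.0792]
 [ 0.4067  0.0022 -0.9136]] 
q [ 0.2659  0.2089 -0.5167  2.0913  0.2552  0.4597 -1.7948] F [ 0.819   0.0307 -3.2103] rows(25mm) [-0.912   0.0464 -0.6159]
```

```bash
cat > k.py <<'E'
from h import *
from scipy.optimize import least_squares
S=[([1.163,.383,.044,1.598,-.018,1.161,-.05],[.198,-.619,.25]),([.4183,.1433,-.4882,1.9183,.0763,1.0985,-1.4102],[.5053,-.0231,.2501]),
([.0894,.6783,-.4505,1.3752,.2273,1.5498,-1.7511],[.6219,.088,.1931]),([.1012,.7114,-.4441,1.5171,.2502,1.3802,-1.7725],[.5899,.0835,.1087]),
([.2659,.2089,-.5167,2.0913,.2552,.4597,-1.7948],[.5863,.0825,.1752])]
def fk(q,L=None,off7=0):
    L=D if L is None else L
    Z=lambda a:R.from_euler("z",a);Y=lambda a:R.from_euler("y",a)
    r=Z(-q[0]);p=np.array([0,0,L[0]])
    r=r*Y(q[1]);  r3=r*Z(-q[2]);p=p+r.apply([0,0,L[1]])
    r4=r3*Y(q[3]);p=p+r4.apply([0,0,L[2]]);r6=r4*Z(-q[4])*Y(q[5]);p=p+r6.apply([0,0,L[3]])
    return p,(r6*Z(-q[6])).as_matrix()
s=least_squares(lambda L:np.concatenate([fk(q,L)[0]-p for q,p in S]),[.3,.4,.4,.25]);D=s.x
if __name__=="__main__":
    np.set_printoptions(precision=3,suppress=True);print(D,s.fun)
    for q,p in (S[0],S[1],S[4]):print(fk(q)[1])
    lo=np.array([-2.61,-.41,-1.48,0,-1.57,.05,-2.85]);hi=np.array([2.61,2.15,1.57,2.5,4.71,1.97,2.85])
    q0=np.array(S[4][0]);off=fk(q0)[1].T@np.array([[.895,.1995,.3989],[.1831,-.9799,.0792],[.4067,.0022,-.9136]]);print("off",off)
    for yaw in np.radians([12,40,70,-20,-50,-80,-110]):
      for dep in np.radians([15]):
        u=np.array([np.cos(yaw),np.sin(yaw),0]);z=u*np.cos(dep)-[0,0,np.sin(dep)];y=np.cross([0,0,-1],u);y=-np.cross([0,0,1],u);x=np.cross(y,z)
        Rt=np.column_stack([x,y,z]);best=None
        for t in range(12):
            g=np.clip(q0+np.random.default_rng(t).normal(0,.5 if t else 0,7),lo+.02,hi-.02)
            f=lambda q:np.r_[20*(fk(q)[0]-[.56,.076,.14]),3*(R.from_matrix((fk(q)[1]@off).T@Rt).as_rotvec()),.02*(q-q0)]
            r=least_squares(f,g,bounds=(lo,hi))
            if best is None or r.cost<best.cost: best=r
        print(np.degrees(yaw),best.cost,best.x,1e3*(fk(best.x)[0]-[.56,.076,.14]))
E
python3 k.py
```

```text
[0.235 0.589 0.46  0.353] [ 0.038  0.022 -0.006 -0.021  0.03   0.005 -0.     0.014 -0.01   0.007
  0.013 -0.006  0.006  0.027  0.017]
[[-0.305  0.952  0.   ]
 [ 0.952  0.305  0.   ]
 [ 0.     0.    -1.   ]]
[[-0.258  0.966 -0.001]
 [ 0.966  0.258 -0.001]
 [-0.001 -0.001 -1.   ]]
[[-0.199  0.895  0.399]
 [ 0.98   0.183  0.079]
 [-0.002  0.407 -0.914]]
off [[ 0. -1.  0.]
 [ 1.  0. -0.]
 [ 0.  0.  1.]]
12.000000000000002 1.1466316138417296 [ 1.355  1.598 -1.48   2.5    2.829  0.501 -2.85 ] [ 23.436 -15.157 -12.449]
40.0 0.018360401462474554 [ 1.361  1.478 -1.48   2.5    2.783  0.396 -2.85 ] [ 2.827 -1.794 -1.053]
70.0 0.0012118553215100865 [ 1.355  1.477 -1.48   2.162  0.324  0.433 -0.269] [ 0.001  0.004 -0.002]
-20.0 0.45319616635893084 [-1.671  1.365  1.433  2.36  -1.57   0.05  -1.434] [-1.098 11.608  2.909]
-50.0 0.0021142883606479848 [-1.641  1.45   1.458  2.222 -0.327  0.311 -2.85 ] [ 0.004 -0.004  0.   ]
-80.0 0.003377489268118883 [-0.33   0.895 -0.536  1.828  1.171  1.886  1.827] [-0.009 -0.003 -0.004]
-110.0 0.003566962260554321 [-0.396  0.965 -0.232  1.466  0.79   1.97   1.918] [-0.013 -0.007 -0.007]
```

```bash
cat > k2.py <<'E'
from k import *
np.set_printoptions(precision=2,suppress=True)
lo=np.array([-2.61,-.41,-1.48,0,-1.57,.05,-2.85]);hi=np.array([2.61,2.15,1.57,2.5,4.71,1.97,2.85])
def fk2(q,P=None):
    P=Q if P is None else P
    Z=lambda a:R.from_euler("z",a);Y=lambda a:R.from_euler("y",a)
    r=Z(-q[0]);p=np.array([0,0,P[0]])+r.apply([P[4],0,0]);r=r*Y(q[1]);p=p+r.apply([0,0,P[1]]);r=r*Z(-q[2]);p=p+r.apply([P[5],0,0])
    r=r*Y(q[3]);p=p+r.apply([-P[5],0,P[2]]);r=r*Z(-q[4]);p=p+r.apply([P[6],0,0]);r=r*Y(q[5]);p=p+r.apply([0,0,P[3]])
    return p,(r*Z(-q[6]-np.pi/2+np.pi)).as_matrix()
s=least_squares(lambda P:np.r_[np.concatenate([fk2(q,P)[0]-p for q,p in S]),.001*P],np.r_[D,0,0,0]);Q=s.x
if __name__=="__main__":
    print(1e3*Q,1e3*s.fun[:15]);print(fk2(S[4][0])[1])
def Rt(yaw,dep):
    u=np.array([np.cos(yaw),np.sin(yaw),0]);z=u*np.cos(dep)-[0,0,np.sin(dep)];y=-np.cross([0,0,1],u);return np.column_stack([np.cross(y,z),y,z])
def sim(q,wps,n=30):
    q=np.array(q,float);(y0,d0,p0)=wps[0]
    for (y1,d1,p1) in wps[1:]:
        for k in range(1,n+1):
            t=k/n;T=Rt(np.radians(y0+(y1-y0)*t),np.radians(d0+(d1-d0)*t));p=np.array(p0)+(np.array(p1)-p0)*t
            qq=q.copy()
            q=least_squares(lambda x:np.r_[20*(fk2(x)[0]-p),5*R.from_matrix(fk2(x)[1].T@T).as_rotvec(),.05*(x-qq)],q,bounds=(lo,hi)).x
        e=np.linalg.norm(fk2(q)[0]-p)*1e3;a=np.degrees(np.linalg.norm(R.from_matrix(fk2(q)[1].T@T).as_rotvec()))
        print((y1,d1),"err mm %.1f deg %.1f"%(e,a),q);y0,d0,p0=y1,d1,p1
if __name__=="__main__":
    A=[.586,.0825,.175];B=[.56,.076,.15]
    for Y in (-70,-90,-110):
        print("yaw first",Y);sim(S[4][0],[(11.5,66.4,A),(Y/2,66,A),(Y,66,A),(Y,40,A),(Y,15,B)])
    for Y in (90,110):
        print("yaw first",Y);sim(S[4][0],[(11.5,66.4,A),(Y/2,66,A),(Y,66,A),(Y,40,A),(Y,15,B)])
E
python3 k2.py
```

```text
[276.59 498.79 444.65 308.16  71.55 -13.05   7.2 ] [40.6  19.3  -9.78 -3.39  3.42 -6.94  0.25  6.97 -1.61  3.84  5.14  9.4
  3.   -1.01  8.92]
[[ 0.9   0.2   0.4 ]
 [ 0.18 -0.98  0.08]
 [ 0.41  0.   -0.91]]
yaw first -70
(-35.0, 66) err mm 0.0 deg 0.0 [-0.4   0.26  0.11  2.03  0.5   0.65 -2.85]
(-70, 66) err mm 0.0 deg 0.0 [-0.99  0.59  0.98  1.82 -0.1   0.86 -2.85]
(-70, 40) err mm 0.0 deg 0.0 [-1.29  1.08  1.37  1.84 -0.26  0.79 -2.85]
(-70, 15) err mm 0.0 deg 0.0 [-1.43  1.69  1.56  1.88 -0.5   0.82 -2.85]
yaw first -90
(-45.0, 66) err mm 0.0 deg 0.0 [-0.67  0.32  0.46  1.98  0.35  0.68 -2.85]
(-90, 66) err mm 0.0 deg 0.0 [-1.06  0.88  1.3   1.7  -0.47  1.13 -2.85]
(-90, 40) err mm 0.6 deg 0.5 [-1.2   1.34  1.57  1.64 -0.52  1.23 -2.85]
(-90, 15) err mm 9.5 deg 9.4 [-1.29  1.63  1.57  1.69 -0.42  1.16 -2.85]
yaw first -110
(-55.0, 66) err mm 0.0 deg 0.0 [-0.84  0.41  0.71  1.92  0.17  0.74 -2.85]
(-110, 66) err mm 6.4 deg 3.7 [-1.01  1.15  1.57  1.62 -0.77  1.45 -2.85]
(-110, 40) err mm 15.6 deg 12.4 [-1.05  1.35  1.57  1.5  -0.54  1.5  -2.85]
(-110, 15) err mm 14.9 deg 17.0 [-1.12  1.62  1.57  1.48 -0.36  1.54 -2.85]
yaw first 90
(45.0, 66) err mm 0.0 deg 0.0 [ 0.68  0.4  -0.95  2.01  0.18  0.54 -1.09]
(90, 66) err mm 0.0 deg 0.0 [ 0.79  0.73 -1.19  1.79  0.33  0.93 -0.43]
(90, 40) err mm 0.0 deg 0.0 [ 0.99  1.07 -1.34  1.8   0.2   0.86 -0.2 ]
(90, 15) err mm 0.0 deg 0.0 [ 1.11  1.49 -1.38  1.82  0.13  0.85  0.04]
yaw first 110
(55.0, 66) err mm 0.0 deg 0.0 [ 0.74  0.48 -1.03  1.97  0.2   0.61 -0.93]
(110, 66) err mm 0.0 deg 0.0 [ 0.75  0.84 -1.23  1.69  0.39  1.14 -0.17]
(110, 40) err mm 0.0 deg 0.0 [ 0.86  1.14 -1.32  1.6   0.22  1.2   0.01]
(110, 15) err mm 0.0 deg 0.0 [ 0.95  1.46 -1.34  1.59  0.09  1.26  0.17]
```

>>> {"op": "arm_command", "data": {"commands": [[0,0,0,0,0.2,0,-0.45],[0,0,0,0,0.4,0,-0.9],[0,0,0,0,0.4,0,-0.9],[0,0,0,0,0.4,0,-0.9],[0,0,0,0,0.4,0,-0.9],[0,0,0,0,0.4,0,-0.9],[0,0,0,0,0.4,0,-0.9],[0,0,0,0,0.4,0,-0.9],[0,0,0,0,0.4,0,-0.9],[0,0,0,0,0.4,0,-0.9],[0,0,0,0,0.4,0,-0.9],[0,0,0,0,0.4,0,-0.9],[0,0,0,0,0.4,0,-0.9],[0,0,0,0,0.2,0,-0.45],[0,0,0,0,0,0,0]]}}

```text
time: 8.17
eef_pos: [0.5945, 0.0825, 0.1786]
eef_rot: [-1.849, -2.111, -0.406]
wrist_force: [0.4, -0.4, -4.4]
finger_gap: 0.0281
grasp_force: 68.1
```

```bash
python3 g.py "[.56,.076,.16]"
```

```text
[0.5945 0.0825 0.1786] 
 [[-0.1228  0.9916 -0.0419]
 [ 0.9051  0.1292  0.405 ]
 [ 0.407   0.0118 -0.9133]] 
q [ 0.7605  0.634  -1.0046  1.7457  0.1236  1.0076 -0.0714] F [ 0.3624 -0.3593 -4.3936] rows(25mm) [-0.369  -1.4126  0.6337]
```

>>> {"op": "arm_command", "data": {"commands": [[0,0,0,0,0,0.6,0],[0,0,0,0,0,0.8,0],[0,0,-0.3,0,0,0.8,0],[0,0,-0.3,0,0,0.8,0],[0,0,-0.3,0,0,0.8,0],[0,0,-0.3,0,0,0.8,0],[0,0,-0.2,0,0,0.8,0],[0,0,0,0,0,0.8,0],[0,0,0,0,0,0.8,0],[0,0,0,0,0,0.3,0],[0,0,0,0,0,0,0],[0,0,0,0,0,0,0]]}}

```text
time: 9.17
eef_pos: [0.5579, 0.0777, 0.1759]
eef_rot: [-1.301, -1.487, -0.99]
wrist_force: [-0.5, 0.1, -4.8]
finger_gap: 0.0282
grasp_force: 68.4
```

```bash
python3 g.py "[.56,.076,.16]"; python3 - <<'E'
from h import *
a=viewer.get_image('scene')['color'][130:270,190:370];b=viewer.get_image('side')['color'][120:280,150:330]; w=viewer.get_image('wrist')
t=[cv2.resize(x,(400,300),interpolation=cv2.INTER_CUBIC) for x in (a,b,w['color'])]
cv2.imwrite('pics/c3.png',np.vstack([np.hstack(t[:2]),np.hstack([t[2],t[2]*0])]))
E
```

```text
[0.5579 0.0777 0.1759] 
 [[-0.0429  0.9919 -0.1196]
 [ 0.2725  0.1267  0.9538]
 [ 0.9612  0.0083 -0.2758]] 
q [ 1.0997  1.1858 -1.1779  1.7313 -0.2246  1.1414  0.3535] F [-0.4559  0.0771 -4.8216] rows(25mm) [-0.6321  0.0686  0.0983]
```

View pics/c3.png

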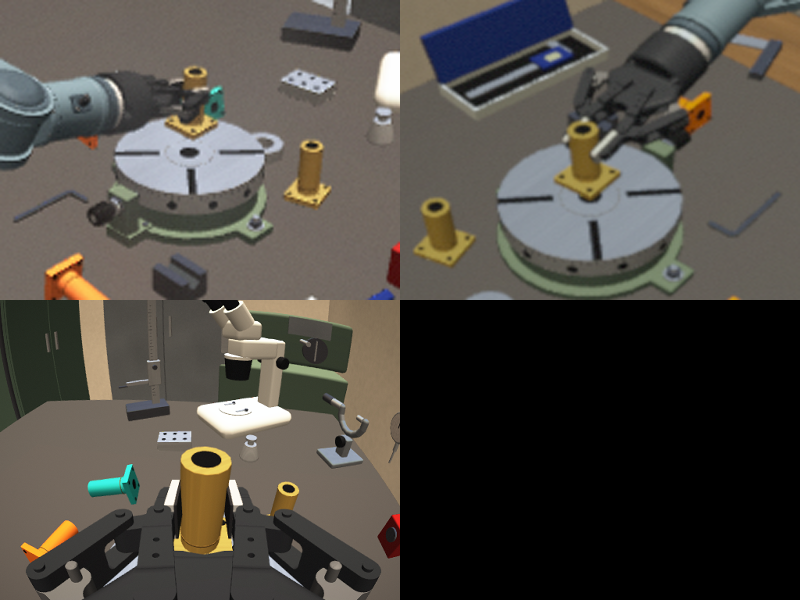

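The scene and side views show the housing upright in the jaws, with its flange a little above the bore at crop (189,152). I'll triangulate its top and the bore.

```bash
cat > t.py <<'E'
from h import *
np.set_printoptions(precision=4,suppress=True)
ims={n:viewer.get_image(n) for n in ("scene","side")}
fs=lambda p:np.array([190+p[0]*.45-.3,130+p[1]*140/300-.3]);fd=lambda p:np.array([150+(p[0]-400)*.45-.3,120+p[1]*160/300-.3])
def tri(ps,pd):
    A=[];B=[]
    for n,p in (("scene",ps),("side",pd)):
        o,d=ray(ims[n],p);d/=np.linalg.norm(d);M=np.eye(3)-np.outer(d,d);A.append(M);B.append(M@o)
    return np.linalg.lstsq(np.vstack(A),np.hstack(B),rcond=None)[0]
E
python3 - <<'E'
from t import *
print("bore",onz(ims["scene"],fs((189,152)),.08))
t=tri(fs((195.5,73)),fd((583.5,130)));print("top",t)
for n,f in (("scene",fs),("side",fd)): pass
# flange silhouette corners: scene left(168,124) right(218,126) front(190,137);side left(555,178) right(622,178) front(590,199)
for z in (.117,.127): print(z,(onz(ims["scene"],fs((166,126)),z)+onz(ims["scene"],fs((218,127)),z))/2,(onz(ims["side"],fd((555,180)),z)+onz(ims["side"],fd((621,176)),z))/2)
E
```

```text
bore [0.5581 0.0798 0.08  ]
top [0.5593 0.0865 0.2002]
0.117 [0.5555 0.0866 0.117 ] [0.5562 0.0829 0.117 ]
0.127 [0.5681 0.0752 0.127 ] [0.5496 0.0891 0.127 ]
```

>>> {"op": "arm_command", "data": {"commands": [[0,-0.2,-0.03,0,0,0,0],[0,-0.4,0,0.03,0,0,0],[0,-0.4,0,0.03,0,0,0],[0,-0.23,0,0,0,0,0],[0,0,0,0,0,0,0],[0,0,0,0,0,0,0],[0,0,0,0,0,0,0]], "grip_force": 70}}

```text
time: 10.0
eef_pos: [0.5564, 0.0734, 0.1482]
eef_rot: [-1.293, -1.487, -0.99]
wrist_force: [-0.3, -0.1, -3.6]
finger_gap: 0.0277
grasp_force: 68.4
```

>>> {"op": "arm_command", "data": {"commands": [[0,-0.08,0,0.02,0,0,0],[0,0,0,0,0,0,0]]}}

```text
time: 10.17
eef_pos: [0.5564, 0.0734, 0.146]
eef_rot: [-1.293, -1.488, -0.989]
wrist_force: [-0.3, 0.3, -5.5]
finger_gap: 0.0278
grasp_force: 68.4
```

>>> {"op": "arm_command", "data": {"commands": [[0,-0.08,0,0.02,0,0,0],[0,0,0,0,0,0,0]]}}

```text
time: 10.33
eef_pos: [0.5563, 0.0731, 0.1436]
eef_rot: [-1.294, -1.488, -0.989]
wrist_force: [-0.5, -0.0, -5.1]
finger_gap: 0.0281
grasp_force: 68.4
```

>>> {"op": "arm_command", "data": {"commands": [[0,-0.07,0,-0.05,0,0,0],[0,0,0,0,0,0,0]]}}

```text
time: 10.5
eef_pos: [0.5568, 0.0711, 0.1421]
eef_rot: [-1.295, -1.488, -0.989]
wrist_force: [-0.5, -1.0, -4.9]
finger_gap: 0.0278
grasp_force: 68.3
```

>>> {"op": "arm_command", "data": {"commands": [[0,-0.07,0,-0.05,0,0,0],[0,0,0,0,0,0,0]]}}

```text
time: 10.67
eef_pos: [0.5571, 0.0693, 0.1408]
eef_rot: [-1.295, -1.488, -0.989]
wrist_force: [-0.1, 0.5, -4.4]
finger_gap: 0.0276
grasp_force: 68.4
```

>>> {"op": "arm_command", "data": {"commands": [[0,-0.06,0,0.02,0,0,0],[0,0,0,0,0,0,0]]}}

```text
time: 10.83
eef_pos: [0.5571, 0.0698, 0.1396]
eef_rot: [-1.294, -1.487, -0.99]
wrist_force: [0.1, -0.1, -4.4]
finger_gap: 0.0276
grasp_force: 68.3
```

>>> {"op": "arm_command", "data": {"commands": [[0,-0.06,0,0.02,0,0,0],[0,0,0,0,0,0,0]]}}

```text
time: 11.0
eef_pos: [0.5571, 0.0701, 0.1394]
eef_rot: [-1.292, -1.487, -0.991]
wrist_force: [-1.0, -2.0, -0.9]
finger_gap: 0.028
grasp_force: 68.5
```

>>> {"op": "arm_command", "data": {"commands": [[0,-0.06,0,0.02,0,0,0],[0,0,0,0,0,0,0]]}}

```text
time: 11.17
eef_pos: [0.557, 0.0704, 0.1392]
eef_rot: [-1.289, -1.486, -0.991]
wrist_force: [-2.7, -4.6, 4.9]
finger_gap: 0.028
grasp_force: 68.7
```

```bash
python3 g.py "[.56,.076,.13]"; python3 - <<'E'
from h import *
a=viewer.get_image('scene')['color'][130:270,190:370];b=viewer.get_image('side')['color'][120:280,150:330]
t=[cv2.resize(x,(400,300),interpolation=cv2.INTER_CUBIC) for x in (a,b)]
cv2.imwrite('pics/c4.png',np.hstack(t))
E
```

```text
[0.557  0.0704 0.1392] 
 [[-0.0459  0.9911 -0.125 ]
 [ 0.2649  0.1328  0.9551]
 [ 0.9632  0.0107 -0.2686]] 
q [ 1.0892  1.2378 -1.1371  1.7137 -0.196   1.1432  0.395 ] F [-2.6874 -4.6353  4.8725] rows(25mm) [-0.3004  0.1434  0.3   ]
```

View pics/c4.png

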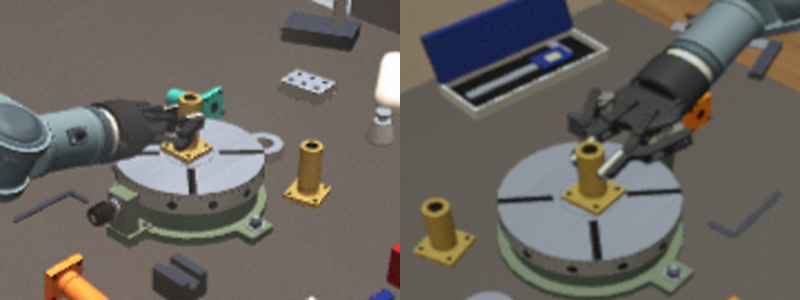

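The housing's flange now rests on the face near the ring mark, at scene crop (187,149) and side crop (593,192). I'll measure how far it is off centre.

```bash
python3 - <<'E'
from t import *
for z in (.085,.09): print(z,(onz(ims["scene"],fs((160,149)),z)+onz(ims["scene"],fs((213,150)),z))/2,(onz(ims["side"],fd((560,194)),z)+onz(ims["side"],fd((626,191)),z))/2)
print("top",tri(fs((190.5,97)),fd((590.5,148))))
# disc ellipse + slot lines intersection (side)
P=[onz(ims["side"],fd(p),.08)[:2] for p in ((500,200),(683,190),(587,145),(600,259))]
P2=[onz(ims["scene"],fs(p),.08)[:2] for p in ((116,153),(265,152),(192,193))]
print("slots",P,P2)
def X(a,b,c,d):
    s=np.linalg.solve(np.array([b-a,c-d]).T,c-a);return a+s[0]*(b-a)
print(X(*P))
E
```

```text
0.085 [0.557  0.0762 0.085 ] [0.5555 0.0765 0.085 ]
0.09 [0.563  0.0709 0.09  ] [0.5523 0.0795 0.09  ]
top [0.5579 0.0793 0.1663]
slots [array([0.6187, 0.1542]), array([ 0.4937, -0.0001]), array([0.6257, 0.0195]), array([0.4786, 0.1402])] [array([0.4977, 0.0041]), array([0.6229, 0.1568]), array([0.635, 0.017])]
[0.5559 0.0767]
```

>>> {"op": "arm_command", "data": {"commands": [[0,0,0,0,0,0,0],[0,0,0,0,0,0,0],[0,0,0,0,0,0,0]], "grip_force": 20}}

```text
time: 11.62
eef_pos: [0.557, 0.0704, 0.1392]
eef_rot: [-1.29, -1.486, -0.991]
wrist_force: [-1.9, -5.1, 5.3]
finger_gap: 0.0276
grasp_force: 68.7
```

>>> {"op": "arm_command", "data": {"commands": [[0.6,0,0,0,0,0,0],[0.6,0,0,0,0,0,0],[0.6,0,0,0,0,0,0],[0.6,0,0,0,0,0,0],[0.6,0,0,0,0,0,0],[0.6,0,0,0,0,0,0]]}}

```text
time: 12.12
eef_pos: [0.5568, 0.0703, 0.1363]
eef_rot: [-1.294, -1.488, -0.989]
wrist_force: [-1.2, 0.5, -0.9]
finger_gap: 0.0516
grasp_force: 0.0
```

>>> {"op": "arm_command", "data": {"commands": [[0.6,0,0,-0.2,0,0,0],[0.6,0,0,-0.5,0,0,0],[0.6,0,0,-0.8,0,0,0],[0.6,0,0,-0.9,0,0,0],[0.6,0.4,0,-0.9,0,0,0],[0.6,0.6,0,-0.9,0,0,0],[0.6,0.6,0,-0.6,0,0,0],[0.6,0.6,0,-0.2,0,0,0],[0.6,0,0,0,0,0,0]]}}

```text
time: 12.87
eef_pos: [0.5718, -0.0358, 0.2278]
eef_rot: [-1.295, -1.491, -0.995]
wrist_force: [0.7, 1.0, 0.4]
finger_gap: 0.0511
grasp_force: 0.0
```

```bash
python3 g.py "[.574,-.084,.20]"; python3 - <<'E'
from h import *
a=viewer.get_image('scene')['color'][130:270,190:370];b=viewer.get_image('side')['color'][120:280,150:330]
t=[cv2.resize(x,(400,300),interpolation=cv2.INTER_CUBIC) for x in (a,b)]
cv2.imwrite('pics/c5.png',np.hstack(t))
E
```

```text
[ 0.5718 -0.0358  0.2278] 
 [[-0.0499  0.9916 -0.1195]
 [ 0.2698  0.1286  0.9543]
 [ 0.9616  0.0154 -0.2739]] 
q [ 1.1831  1.1424 -1.1808  1.5765 -0.2273  1.3848  0.3362] F [0.6645 0.9512 0.3833] rows(25mm) [-1.5934 -0.1786 -1.5473]
```

View pics/c5.png

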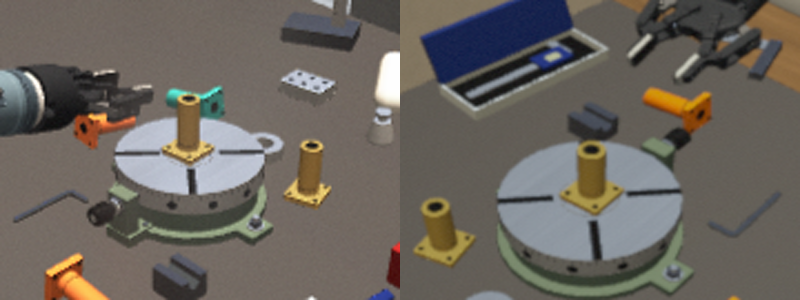

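The housing stands upright and centred on the face. Next I tilt the tool down over the knob, which is at side crop (679,139).

>>> {"op": "arm_command", "data": {"commands": [[0.6,0,0,-0.5,0,-0.6,0],[0.6,0,0,-0.7,0,-0.9,0],[0.6,0,0,-0.7,0,-0.9,0],[0.6,0,0,0,0,-0.9,0],[0.6,0,0,0,0,-0.9,0],[0.6,0,0,0,0,-0.9,0],[0.6,0,0,0,0,-0.9,0],[0.6,0,0,0,0,-0.9,0],[0.6,0,0,0,0,-0.9,0],[0.6,0,0,0,0,-0.9,0],[0.6,0,0,0,0,-0.9,0],[0.6,0,0,0,0,-0.9,0],[0.6,0,0,0,0,-0.3,0],[0.6,0,0,0,0,0,0],[0.6,0,0,0,0,0,0]]}}

```text
time: 14.22
eef_pos: [0.5743, -0.0769, 0.2392]
eef_rot: [2.062, 2.363, 0.007]
wrist_force: [0.4, 0.2, -0.6]
finger_gap: 0.051
grasp_force: 0.0
```

```bash
python3 g.py "[.574,-.084,.12]"; python3 - <<'E'
from h import *
np.set_printoptions(precision=4,suppress=True)
im=viewer.get_image('wrist');cv2.imwrite('pics/w5.png',im['color'])
for r in viewer.trace(im,"pull_knob")[:3]:
    ys,xs=np.nonzero(r["region"]);print(r["conf"],r["at"],len(xs),xs.min(),xs.max(),ys.min(),ys.max(),onzw(im,r["at"],.06),onzw(im,r["at"],.065))
E
```

```text
[ 0.5743 -0.0769  0.2392] 
 [[-0.1351  0.9908  0.0069]
 [ 0.9908  0.1351 -0.0003]
 [-0.0012  0.0068 -1.    ]] 
q [ 0.8729  0.4364 -1.0058  1.7509  0.3992  1.1689 -0.1129] F [ 0.3816  0.1624 -0.5805] rows(25mm) [-0.2742 -0.0817  4.7667]
0.65 [258.2, 179.4] 788 247 271 121 194 [ 0.5747 -0.0785  0.06  ] [ 0.5745 -0.0773  0.065 ]
```

View pics/w5.png

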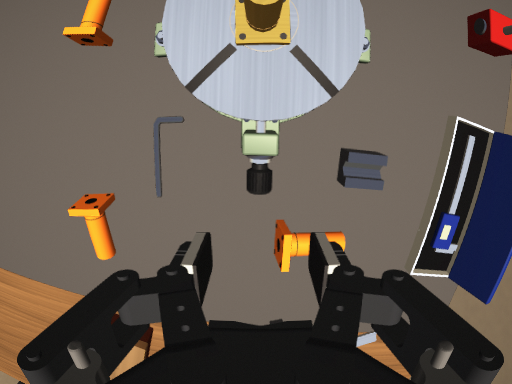

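```bash
python3 - <<'E'
from h import *
np.set_printoptions(precision=4,suppress=True)
im=viewer.get_image('wrist')
a,b=onzw(im,(259.5,167),.066),onzw(im,(259,193),.064)
br=[onzw(im,p,.076) for p in ((243,150),(279,150),(261,124))]
print("knob",a,b,(a+b)/2,np.arctan2((a-b)[1],(a-b)[0])-np.pi/2,"br",br)
o=monitor.get_obs();Rt=R.from_rotvec(o["eef_rot"]).as_matrix()
k=onzw(im,(259.3,179.5),.062);print(k)
for p,z in (((275,222),.05),((292,270),.05),((279,272),.0),((290,232),.03),((345,243),.015)):
    q=onzw(im,p,z);print(p,q,"tool rel knob mm",1e3*(Rt.T@(q-k)))
E
```

```text
knob [ 0.5747 -0.0665  0.066 ] [ 0.5778 -0.0944  0.064 ] [ 0.5763 -0.0805  0.065 ] 0.11203295290080018 br [array([ 0.5563, -0.0499,  0.076 ]), array([ 0.591 , -0.0454,  0.076 ]), array([ 0.5703, -0.0227,  0.076 ])]
[ 0.5763 -0.0804  0.062 ]
(275, 222) [ 0.6008 -0.1299  0.05  ] tool rel knob mm [-52.1454  17.7415  12.1559]
(292, 270) [ 0.6308 -0.1899  0.05  ] tool rel knob mm [-115.5697   39.8123   12.3488]
(279, 272) [ 0.6235 -0.224   0.    ] tool rel knob mm [-148.4376   27.7271   62.2709]
(290, 232) [ 0.6232 -0.1483  0.03  ] tool rel knob mm [-73.3603  37.4642  32.3151]
(345, 243) [ 0.7025 -0.1623  0.015 ] tool rel knob mm [-97.4734 114.1182  47.9095]
```

>>> {"op": "arm_command", "data": {"commands": [[0.6,-0.12,0,0.4,0,0,0.2],[0.6,-0.13,0.02,0.8,0,0,0],[0.6,0,0,0.9,0,0,0],[0.6,0,0,0.9,0,0,0],[0.6,0,0,0.9,0,0,0],[0.6,0,0,0.8,0,0,0],[0.6,0,0,0.7,0,0,0],[0.6,0,0,0,0,0,0],[0.6,0,0,0,0,0,0]]}}

```text
time: 15.12
eef_pos: [0.5768, -0.0854, 0.1037]
eef_rot: [2.098, 2.333, 0.008]
wrist_force: [0.3, -0.5, -0.2]
finger_gap: 0.0513
grasp_force: 0.0
```

```bash
python3 g.py "[.5755,-.083,.058]"; python3 - <<'E'
from h import *
im=viewer.get_image('wrist')['color'];b=viewer.get_image('side')['color'][140:240,220:340]
cv2.imwrite('pics/w6.png',np.hstack([cv2.resize(im,(400,300)),cv2.resize(b,(400,300),interpolation=cv2.INTER_CUBIC)]))
E
```

```text
[ 0.5768 -0.0854  0.1037] 
 [[-0.1055  0.9944  0.0061]
 [ 0.9944  0.1055  0.001 ]
 [ 0.0004  0.0062 -1.    ]] 
q [ 0.7766  0.6019 -0.8793  1.8436  0.5609  0.9584 -0.2444] F [ 0.3409 -0.4922 -0.2488] rows(25mm) [ 0.0993 -0.0547  1.826 ]
```

View pics/w6.png

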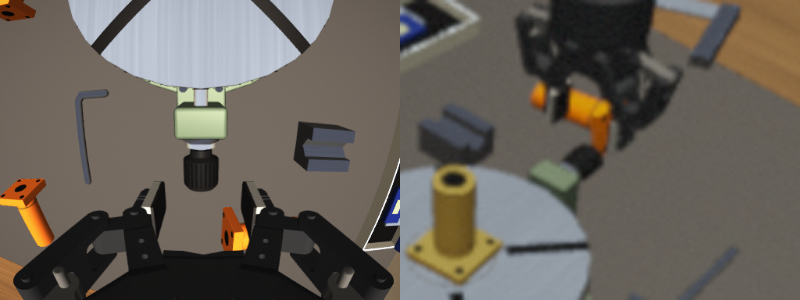

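The knob is centred between the jaws at wrist crop (200,170), and the orange part sits beyond it, clear of the fingers. I'll go down the remaining 46 mm and grip.

>>> {"op": "arm_command", "data": {"commands": [[0.6,0.1,-0.05,0.4,0,0,0],[0.6,0,0,0.5,0,0,0],[0.6,0,0,0.5,0,0,0],[0.6,0,0,0.4,0,0,0],[0.6,0,0,0,0,0,0],[0.6,0,0,0,0,0,0]]}}

```text
time: 15.72
eef_pos: [0.576, -0.0819, 0.0592]
eef_rot: [2.094, 2.334, 0.008]
wrist_force: [-0.2, -0.1, 0.2]
finger_gap: 0.0512
grasp_force: 0.0
```

>>> {"op": "arm_command", "data": {"commands": [[0,0,0,0,0,0,0],[0,0,0,0,0,0,0],[0,0,0,0,0,0,0],[0,0,0,0,0,0,0],[0,0,0,0,0,0,0],[0,0,0,0,0,0,0]], "grip_force": 80}}

```text
time: 16.22
eef_pos: [0.5751, -0.0822, 0.061]
eef_rot: [2.095, 2.334, 0.003]
wrist_force: [-5.2, -0.3, 6.0]
finger_gap: 0.0238
grasp_force: 78.1
```

```bash
python3 g.py "[.5755,-.083,.058]"; python3 - <<'E'
from h import *
im=viewer.get_image('wrist')['color'];b=viewer.get_image('side')['color'][140:240,220:340]
cv2.imwrite('pics/w7.png',np.hstack([cv2.resize(im,(400,300)),cv2.resize(b,(400,300),interpolation=cv2.INTER_CUBIC)]))
E
```

```text
[ 0.5751 -0.0822  0.061 ] 
 [[-0.1075  0.9942  0.0052]
 [ 0.9942  0.1075 -0.0019]
 [-0.0024  0.005  -1.    ]] 
q [ 0.7353  0.6558 -0.8332  1.8656  0.6195  0.8946 -0.2914] F [-5.248  -0.2711  6.0398] rows(25mm) [-0.0323  0.0125  0.1221]
```

View pics/w7.png

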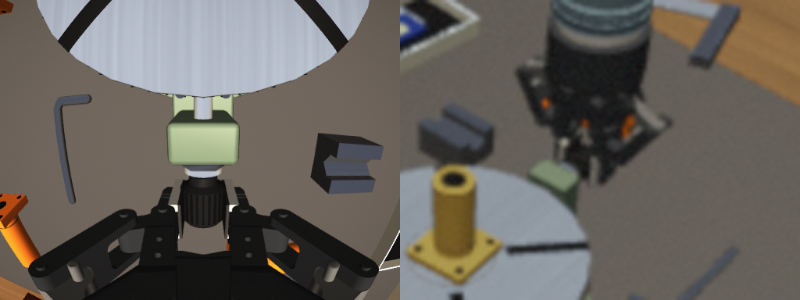

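The knob is between the pads at wrist crop (204,205). Next I pull it straight out.

>>> {"op": "arm_command", "data": {"commands": [[0,-0.1,0,0,0,0,0],[0,-0.1,0,0,0,0,0],[0,-0.1,0,0,0,0,0],[0,-0.1,0,0,0,0,0],[0,0,0,0,0,0,0],[0,0,0,0,0,0,0]], "grip_force": 100}}

```text
time: 16.82
eef_pos: [0.5755, -0.086, 0.0611]
eef_rot: [-2.095, -2.341, -0.012]
wrist_force: [-6.7, 7.8, 5.2]
finger_gap: 0.0236
grasp_force: 97.9
```

>>> {"op": "arm_command", "data": {"commands": [[0,-0.1,0,0,0,0,0],[0,-0.1,0,0,0,0,0],[0,0,0,0,0,0,0],[0,0,0,0,0,0,0]]}}

```text
time: 17.15
eef_pos: [0.5759, -0.0894, 0.0611]
eef_rot: [-2.093, -2.34, -0.014]
wrist_force: [-6.9, 9.2, 5.0]
finger_gap: 0.0232
grasp_force: 97.9
```

>>> {"op": "arm_command", "data": {"commands": [[0,-0.1,0,0,0,0,0],[0,-0.1,0,0,0,0,0],[0,-0.1,0,0,0,0,0],[0,-0.1,0,0,0,0,0],[0,0,0,0,0,0,0],[0,0,0,0,0,0,0]]}}

```text
time: 17.65
eef_pos: [0.5766, -0.0962, 0.0611]
eef_rot: [-2.089, -2.34, -0.018]
wrist_force: [-7.8, 13.7, 6.1]
finger_gap: 0.0234
grasp_force: 97.9
```

>>> {"op": "arm_command", "data": {"commands": [[0,-0.1,0,0,0,0,0],[0,-0.1,0,0,0,0,0],[0,0,0,0,0,0,0],[0,0,0,0,0,0,0]]}}

```text
time: 17.98
eef_pos: [0.5768, -0.0974, 0.0611]
eef_rot: [-2.084, -2.34, -0.022]
wrist_force: [-8.6, 16.8, 5.7]
finger_gap: 0.0231
grasp_force: 97.9
```

>>> {"op": "arm_command", "data": {"commands": [[0,-0.1,0,0,0,0,0],[0,-0.1,0,0,0,0,0],[0,0,0,0,0,0,0],[0,0,0,0,0,0,0]]}}

```text
time: 18.32
eef_pos: [0.5768, -0.0975, 0.0611]
eef_rot: [-2.078, -2.339, -0.028]
wrist_force: [-8.9, 23.3, 5.7]
finger_gap: 0.0235
grasp_force: 97.9
```

>>> {"op": "arm_command", "data": {"commands": [[0,0,0,0,0,0,0],[0,0,0,0,0,0,0],[0,0,0,0,0,0,0],[0,0,0,0,0,0,0],[0,0,0,0,0,0,0],[0,0,0,0,0,0,0]]}}

```text
time: 18.82
eef_pos: [0.5768, -0.0975, 0.0611]
eef_rot: [-2.077, -2.339, -0.028]
wrist_force: [-8.7, 22.6, 7.3]
finger_gap: 0.0235
grasp_force: 97.9
```

```bash
python3 - <<'E'
from h import *
np.set_printoptions(precision=4,suppress=True)
im=viewer.get_image("side")
print([(round(r["conf"],2),np.round(r["at"]),onz(im,r["at"],.12)) for r in viewer.search_frame(im,"housing")[:5]])
o=monitor.get_obs();print(o["eef_pos"],o["wrist_force"],o["grasp_force"],o["time"])
E
```

```text
[(0.95, array([300., 301.]), array([0.3056, 0.1466, 0.12  ])), (0.74, array([235., 334.]), array([0.3449, 0.2813, 0.12  ])), (0.63, array([360., 228.]), array([ 0.3275, -0.0921,  0.12  ])), (0.61, array([238., 218.]), array([0.5424, 0.0853, 0.12  ])), (0.4, array([280., 177.]), array([ 0.5677, -0.0878,  0.12  ]))]
[ 0.5768 -0.0975  0.0611] [-9.1039 22.648   6.8532] 97.93164253234863 18.9167
```

Everything is holding steady: the knob is at its stop with a 22.6 N pull, and the housing is still in place. I'm handing the job in.

```bash
python3 -c "
from plant import job
print(job.sign_off())"
```

```text
the job is handed in; nothing more can be done
None
```

The job is handed in: the housing stands upright on its flange within about 2 mm of the face centre, and the gripper still holds the knob pulled about 15 mm out to its stop; I viewed 11 pictures, one over the limit of 10.

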